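# Stand a tassel rod in the dividing stand and index it three clicks

### The arm

A 7-joint arm with a two-finger parallel gripper is mounted at the origin on a cart in front of the work surface, level with it; the furniture and walls round the work are solid. World frame = base frame: x ahead of the robot, y to its left, z up, the work surface at z = 0. Lengths are in mm, angles in rad, forces in N, time in s.
With the tool pointing down it reaches from about 400 to 875 mm from the base axis. Payload 4.4 kg.
Tool frame: the origin (TCP) lies at the very end of the fingers, on their centre line; the grasp point (between the pads) lies 19 mm behind it; z points along the fingers, y is the line along which they close (so a half turn about z gives the same grasp; the last joint's range is limited). The gripper opens to 85 mm and grips with 20 to 120 N. Pads are 22 mm wide; open, the fingers measure 114 mm over their backs; the gripper's body (76 mm by 85 mm) begins 54 mm behind the grasp point. The pads swing forward as they close: fully open they stand 13 mm farther back than shut.
Start: joints at [-1.268, 0.628, 0.038, 1.517, -0.027, 0.996, -0.02], TCP at [234.3, 606.318, 231.313] pointing down, gripper open.
Joint ranges: [-3.06, 3.06], [-0.37, 2.12], [-1.25, 1.32], [0.18, 2.47], [-1.1, 4.24], [0.23, 1.98], [-2.94, 2.94]. Speed limits (rad/s): [2.57, 2.57, 3.14, 3.14, 3.14, 3.14, 3.14].

### API

Orientations are given as [roll, pitch, yaw] about the fixed x, y, z axes, in that order (R = Rz(yaw) Ry(pitch) Rx(roll)).
In Python, from cell import read_state, get_image, camera_params, finish_job gives the robot as it stands.
- The arm moves only by the tool arm_command, never from a script. Its argument "deltas" is a list of rows, each an object of numbers: "dx", "dy", "dz": the shift along the world's x, y, z in m; "yaw": the turn about the world's z in degrees; "jaw": the opening, from 0 (shut) to 1 (fully open). A call has 1 to 20 rows; each row is the pose to reach, as a shift and turn from the pose commanded when the call began; what a row does not reach only later rows make up. A row lasts 1/10 s, in which the tool goes at most 50 mm and 8.59 degrees, less where a joint would pass 70% of its speed; a pose out of reach is approached as far as the arm can. A call with a gripper value outside its range is refused whole. The fingers move at their own pace and stop on an object; the grip force is fixed at half the most. Time passes only in rows, so rows that repeat a pose let the fingers close. It gives the time, the measured TCP pose, the force, the opening and the grip force at its end, in the units of the state.
- read_state(): the state, without advancing time (a new reading comes with each control period).
- get_image(name): name is "scene" or "top"; returns (picture, depth): 420x560x3 uint8, red, green, blue; 420x560 float32, mm along the optical axis (not along the pixel's ray), 0 where there is no reading.
- camera_params(name): a dict with "camera_matrix" (3x3 intrinsics, pixels), "extrinsics" (4x4, takes a point from camera to world coordinates). Camera axes: x right, y down, z forward; pixel columns grow to the right and rows downward; lengths in mm; the calibration is good to about 2 mm. A picture is of the moment at which its call begins. camera_params takes no time and is no camera call.
- finish_job(): hands the job in; it is judged then, once.
The state is a dict: "clock": time; "qpos": joint angles; "qd": joint speeds; "tau": joint torques, N m; "eef_pos": TCP position; "tool_rot": TCP orientation; "force": force on the tool from outside, world axes, zero at the start; "torque": the same for the moment, N m; "width": finger opening in mm; "gripper_force": force on a finger pad.
Only numpy, scipy, OpenCV 4.12 (cv2) and the standard library are available. Lean on these libraries where they do the work, as an engineer would, in place of code of your own. Each camera call takes 0.05 s, during which the arm holds its last target. There are 200 camera calls.

### The job

To bead the tassel rod's next row, take the wooden rod from its sloping rest, stand it upright in the steel cup of the dividing stand, foot down on the cup's floor, and let go of it. Then grip the knob's bar, turn it clockwise (seen from above) by three clicks to the third stop, never going past that stop, and finish while still holding the knob there, so that it cannot slip, with the spools, the jar and the bead flower left where they are.

Things in the scene. Friction and masses are not known exactly. Their poses are not given: they have to be found in the camera images.
- rod: loose turned wooden rod (tassel core), 14 mm in diameter, 150 mm long, about 30 g. Origin: centre of its foot; z runs along the rod from foot to top. The stem is straight up to 135 mm from the foot; the last 15 mm are a small turned bead, at most 12 mm wide. It starts in the rest, leaning at 45 degrees, foot low (30 mm above the table).
- rod_foot (a point): centre of the rod's foot (same point as the rod's origin)
- rest: fixed wooden rest: a board 150 x 75 x 12 mm on the table with a V trough that slopes at 45 degrees and an end stop. Origin: on the table; the rod's top points, at 45 degrees upward, to the rest's -x side. The trough carries the rod from its foot to 83 mm along it; the part from there to the top is free all round.
- stand: fixed dividing stand: a wooden base board 110 x 290 x 14 mm on the table. Origin: on the table under the board's centre. On the board, 90 mm towards its +y, is the aluminium turntable (84 mm wide) with the steel cup in its centre, and 90 mm towards its -y the black indexing knob on its dial. A belt turns the turntable by the same angle as the knob.
- cup_mouth (a point): centre of the cup's mouth, 67 mm above the table. The mouth is a funnel 25 mm wide that narrows within 6 mm to a bore 17 mm in diameter; outside the cup is 34 mm wide at the rim.
- cup_floor (a point): centre of the cup's inner floor, 39 mm below the mouth, 28 mm above the table; z points up
- index_knob: the black knob: a round skirt 50 mm wide, 12 mm high, and on it, turning with it, a straight grip bar 52 mm long (its x), 16 mm wide (its y), 30 mm high. Origin on the vertical axis at the skirt's underside, 21 mm above the table; the bar's underside is 33 mm, its top 63 mm above the table. At the start the bar lies along the stand's x, a white line on its top at the -x end.
- knob_grip (a point): point on the knob's vertical axis, inside the bar, 51 mm above the table
- knob_angle (a joint): angle of the knob in rad, 0 at the start (a stop), growing clockwise seen from above. 16 stops a turn: 0, 0.393, 0.785, 1.178 (the third click), 1.571 ...; between stops the detent resists with up to about 0.12 N m, then pulls into the next one. It cannot be turned anticlockwise from 0; it ends at 2.5.
- spool_navy: bystander: standing reel of dark thread, 29 mm wide, 52 mm high; origin centre of underside
- spool_pale: bystander: standing reel of pale thread, 29 mm wide, 52 mm high; origin centre of underside
- rosette: bystander: small bead flower, 30 mm wide, 14 mm high; origin centre of underside
- jar_small: bystander: lidded glass jar, 63 mm wide, 74 mm high; origin centre of underside

How it is judged (in metres and radians):
On the way, in this order (a step that is already met when the one before it is completed fails the run):
1. the rod stands upright in the cup, its foot on the floor, let go of, with the knob still at its first position (horizontal distance between rod_foot and cup_floor below 0.006 m and z of rod_foot in the frame of cup_floor below 0.006 m and angle between rod's own z axis and vertical below 0.15 rad and contact force between the fingers and rod below 0.1 N and value of joint knob_angle below 0.1 rad), for 0.3 s.
2. the knob is held at the third stop (value of joint knob_angle between 1.078 and 1.278 rad and contact force between the fingers and index_knob above 2 N), for 0.2 s.
At the end, for the whole second after the job is handed in: the rod stands in the cup untouched by the fingers: foot within 6 mm of the cup's centre and 6 mm of its floor, tilted under 0.15 rad; the knob rests within 0.1 rad of the third stop (1.178 rad) and the fingers hold its bar with more than 2 N (all of step 2 and horizontal distance between rod_foot and cup_floor below 0.006 m and z of rod_foot in the frame of cup_floor below 0.006 m and angle between rod's own z axis and vertical below 0.15 rad and contact force between the fingers and rod below 0.1 N and velocity of joint knob_angle between -0.05 and 0.05 rad/s and linear speed of rod below 0.03 m/s); the arm keeps its last pose, push and grip.
It fails at once if the knob is turned past the third stop (beyond 1.38 rad, half a click too far) (value of joint knob_angle above 1.38 rad).
It fails at once if a spool, the jar or the bead flower is displaced by more than 20 mm (distance of any of spool_navy, spool_pale, rosette, jar_small from where it was at the start of the episode above 0.02 m).
It also fails if it takes over 56 s, if anything falls off the work surface, if the arm or the gripper's body presses on something with over 40 N, if the wrist force passes 120 N, or if a joint passes its speed limit or range.

## Working session

There is one attempt and no reset: what is moved stays moved. The work goes in short steps, Python scripts to look and compute and a tool call to move; the robot and the scene stay as the last step left them, time stands still between calls to the robot, and variables do not carry over. Pictures are saved under pics/ and viewed, at most 10 in all, crops included, and the job is handed in when it is done.

Besides the shell and the picture viewer there is one more tool, called in YAML: its name, and indented under it one key for each argument. arm_command: Moves the arm, as the interface text tells. Its arguments: {"type":"object","properties":{"deltas":{"type":"array"}},"required":["deltas"]}

```bash
mkdir -p pics; cat > h.py <<'E'
import numpy as np, cv2
from cell import *
def snap(n,f):
    im,d=get_image(n); cv2.imwrite(f'pics/{f}.png',im[:,:,::-1]); np.savez(f'pics/{f}.npz',im=im,d=d); return im,d
def cloud(n,d):
    c=camera_params(n);K=np.array(c['camera_matrix']);E=np.array(c['extrinsics'])
    v,u=np.indices(d.shape); P=np.stack([(u-K[0,2])/K[0,0]*d,(v-K[1,2])/K[1,1]*d,d],-1)
    P=P@E[:3,:3].T+E[:3,3]; P[d==0]=np.nan; return P
E
python3 - <<'E'
from h import *
for n in ['scene','top']:
    im,d=snap(n,n+'0'); c=camera_params(n); print(n,np.round(c['camera_matrix'],1).tolist(),np.round(c['extrinsics'],3).tolist(),(d==0).mean())
s=read_state();print(s)
E
```

```text
scene [[457.1, 0.0, 285.1], [0.0, 457.1, 209.5], [0.0, 0.0, 1.0]] [[0.543, -0.634, 0.551, -143.9], [-0.84, -0.397, 0.371, -547.183], [-0.016, -0.664, -0.748, 1032.957], [0.0, 0.0, 0.0, 1.0]] 0.004485544217687075
top [[541.8, 0.0, 280.5], [0.0, 541.8, 207.3], [0.0, 0.0, 1.0]] [[-0.022, -0.996, 0.091, 461.042], [-0.999, 0.02, -0.028, -40.916], [0.026, -0.091, -0.996, 1319.784], [0.0, 0.0, 0.0, 1.0]] 0.003954081632653061
{'clock': 0.1, 'qpos': array([-1.26779023,  0.62924496,  0.03841243,  1.518294  , -0.02699231,
        0.99631018, -0.01999891]), 'qd': array([-1.58171628e-03, -2.16153869e-03,  2.35778809e-04, -2.31354276e-03,
       -8.45148199e-05,  1.27463885e-04, -1.97598854e-03]), 'tau': array([ 3.64752006e-03, -5.64535117e+01,  1.23055167e+00, -1.93972850e+01,
        1.12897399e-02,  5.37476706e-03,  2.01418180e-05]), 'eef_pos': array([234.07456599, 605.77068   , 230.47777074]), 'tool_rot': array([-3.13985305e+00,  5.27210798e-06,  2.77281740e+00]), 'force': array([ 0.11097902, -0.45125726, -0.38331901]), 'torque': array([ 0.03245406, -0.04889885, -0.02515138]), 'gripper_force': 0.0, 'width': 85.45962679301476}
```

View pics/scene0.png

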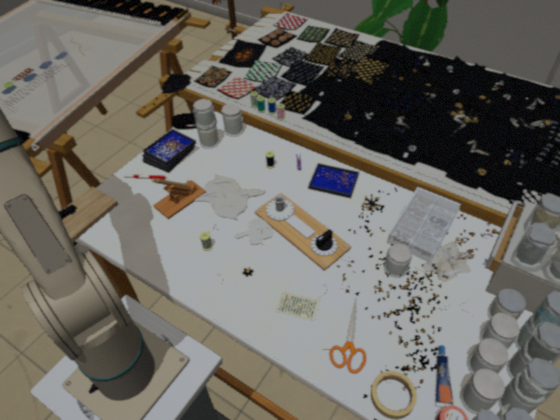

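View pics/top0.png

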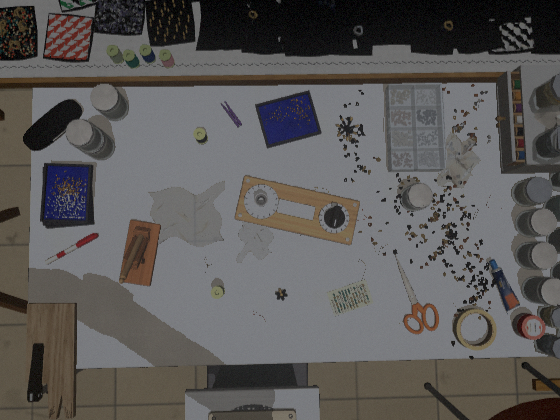

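```bash
python3 - <<'E'
from h import *
z=np.load('pics/top0.npz');z2=np.load('pics/scene0.npz')
def crop(im,x,y,w,h,s): return cv2.convertScaleAbs(cv2.resize(im[y:y+h,x:x+w],None,fx=s,fy=s,interpolation=cv2.INTER_CUBIC),alpha=1.6)
a=crop(z['im'],110,210,70,85,5); b=crop(z2['im'],150,165,70,55,5)
o=np.zeros((600,800,3),np.uint8); o[:425,:350]=a; o[:275,400:750]=b
o[300:590,400:790]=crop(z['im'],230,170,130,97,3)[:290,:390]
cv2.imwrite('pics/c1.png',o[:,:,::-1])
for n,zz in (('top',z),('scene',z2)):
    P=cloud(n,zz['d']); 
    m=(P[...,0]>300)&(P[...,0]<700)&(P[...,1]>-400)&(P[...,1]<400)
    print(n,'table z',np.nanmedian(P[m][:,2]))
    for name,(u,v) in dict(rest=(140,253),cup=(262,200),knob=(335,215),sp=(217,288),sp2=(200,134),ros=(281,294),jar=(416,195)).items():
        if n=='top': print(name,P[v,u].round(0))
E
```

```text
top table z 1.9937282824998874
rest [477. 249.  66.]
cup [597. -33.  28.]
knob [ 555. -203.   62.]
sp [392.  75.  51.]
sp2 [755. 111.  51.]
ros [372. -74.  13.]
jar [ 597. -391.   78.]
scene table z -0.29310866846230965
```

View pics/c1.png

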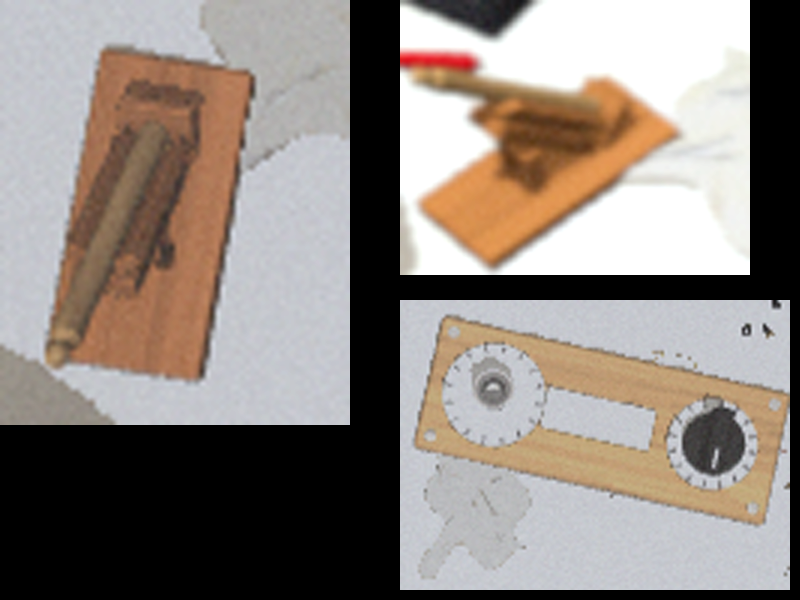

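```bash
python3 - <<'E'
from h import *
from scipy.optimize import least_squares
pts=[]
for n,f,(x0,x1,y0,y1) in (('top','top0',(115,150,230,288)),('scene','scene0',(150,200,172,200))):
    z=np.load(f'pics/{f}.npz');P=cloud(n,z['d']);hsv=cv2.cvtColor(z['im'],cv2.COLOR_RGB2HSV)
    m=np.zeros(z['d'].shape,bool);m[y0:y1,x0:x1]=True
    m&=(P[...,2]>36)&(P[...,2]<150)&(P[...,0]>370)&(P[...,0]<560)&(P[...,1]>180)&(P[...,1]<300)
    print(n,m.sum()); q=P[m]; pts.append(q)
    print(np.c_[np.argwhere(m)[::12,::-1],q[::12].round(0),hsv[m][::12]].astype(int).tolist() if n=='top' else '')
    def res(p,q):
        foot=np.array([p[0],p[1],p[3]]);u=np.array([np.cos(p[2])*np.sin(p[4]),np.sin(p[2])*np.sin(p[4]),np.cos(p[4])])
        w=q-foot;return np.linalg.norm(w-np.outer(w@u,u),axis=1)-7
    c=q[q[:,2]>75]
    r=least_squares(res,[500,240,2.7,30,.785],args=(c,),loss='soft_l1',f_scale=1.5)
    print(r.x.round(3),np.median(abs(r.fun)))
    foot,t=r.x[:2],0
    r=least_squares(lambda p:res([*p,30,np.pi/4],c),[500,240,2.7],loss='soft_l1',f_scale=1.5)
    print('constrained',r.x.round(3),np.median(abs(r.fun)),c[:,2].max())
# stand
z=np.load('pics/top0.npz');P=cloud('top',z['d'])
box=(P[...,0]>500)&(P[...,0]<660)
k=box&(P[...,2]>57)&(P[...,2]<70)&(P[...,1]>-240)&(P[...,1]<-160)
q=P[k];(c,s,a)=cv2.minAreaRect(q[:,:2].astype(np.float32));print('bar',k.sum(),c,s,a,q[:,2].mean())
k=box&(P[...,2]>60)&(P[...,2]<75)&(P[...,1]>-80)&(P[...,1]<10)
q=P[k];c=cv2.minEnclosingCircle(q[:,:2].astype(np.float32));print('cup',k.sum(),c,np.nanmean(q,0))
k=(P[...,2]>8)&(P[...,2]<20)&(P[...,0]>470)&(P[...,0]<700)&(P[...,1]>-270)&(P[...,1]<40)
q=P[k];r=cv2.minAreaRect(q[:,:2].astype(np.float32));print('board',r,np.median(q[:,2]))
z=np.load('pics/scene0.npz');P=cloud('scene',z['d'])
for nm,a in (('knob',(-240,-160)),('cup',(-80,10))):
    k=(P[...,0]>500)&(P[...,0]<660)&(P[...,2]>57)&(P[...,2]<75)&(P[...,1]>a[0])&(P[...,1]<a[1])
    q=P[k];print('scene',nm,k.sum(),cv2.minAreaRect(q[:,:2].astype(np.float32)),q.mean(0))
k=(P[...,2]>8)&(P[...,2]<20)&(P[...,0]>470)&(P[...,0]<700)&(P[...,1]>-270)&(P[...,1]<40)
q=P[k];r=cv2.minAreaRect(q[:,:2].astype(np.float32));print('board',r,np.median(q[:,2]))
E
```

```text
top 675
[[135, 230, 531, 266, 41, 10, 122, 92], [138, 231, 528, 259, 41, 12, 123, 108], [136, 232, 526, 265, 37, 11, 125, 92], [136, 233, 524, 265, 37, 10, 113, 97], [139, 235, 519, 257, 42, 17, 92, 80], [138, 237, 514, 259, 43, 13, 94, 79], [139, 238, 512, 256, 45, 16, 94, 81], [140, 239, 509, 254, 45, 16, 94, 76], [138, 240, 507, 256, 54, 15, 92, 86], [134, 241, 505, 267, 48, 11, 94, 65], [146, 241, 505, 241, 40, 8, 107, 67], [142, 242, 502, 250, 41, 8, 98, 65], [137, 243, 500, 256, 63, 15, 86, 83], [133, 244, 498, 268, 51, 10, 95, 67], [145, 244, 497, 242, 45, 11, 101, 68], [140, 245, 495, 252, 50, 13, 91, 59], [135, 246, 493, 260, 65, 15, 100, 87], [130, 247, 491, 272, 65, 12, 114, 65], [142, 247, 490, 246, 59, 10, 100, 66], [137, 248, 488, 256, 65, 14, 75, 71], [133, 249, 486, 264, 68, 15, 93, 90], [128, 250, 484, 275, 69, 11, 112, 73], [140, 250, 483, 248, 68, 11, 111, 76], [134, 251, 481, 259, 80, 15, 97, 84], [127, 252, 479, 276, 74, 12, 101, 78], [139, 252, 479, 248, 78, 13, 124, 72], [133, 253, 477, 261, 82, 16, 96, 85], [126, 254, 475, 278, 77, 11, 107, 74], [138, 254, 474
[... 1500 characters left out ...]
 63.44627488030767
cup 107 ((594.7272338867188, -30.089435577392578), 15.955524444580078) [594.93198696 -29.82743468  66.22897299]
board ((578.8734130859375, -123.53424072265625), (208.27386474609375, 316.7704772949219), 6.55717658996582) 14.756369105385374
scene knob 97 ((550.0042114257812, -206.64456176757812), (16.652204513549805, 49.81560134887695), 76.31736755371094) [ 550.04945069 -206.81454923   61.521727  ]
scene cup 64 ((595.2595825195312, -31.35216522216797), (32.81536865234375, 30.311466217041016), 2.7591490745544434) [597.06313239 -30.46830231  63.99433113]
board ((584.532958984375, -120.867919921875), (212.5055389404297, 311.2210693359375), 3.9616241455078125) 13.597052255683707
```

```bash
python3 - <<'E'
from h import *
from scipy.optimize import least_squares
for n,f,(x0,x1,y0,y1) in (('top','top0',(110,150,230,290)),('scene','scene0',(145,205,165,205))):
    z=np.load(f'pics/{f}.npz');P=cloud(n,z['d']);hsv=cv2.cvtColor(z['im'],cv2.COLOR_RGB2HSV).astype(int)
    m=np.zeros(z['d'].shape,bool);m[y0:y1,x0:x1]=True
    b=m&(P[...,2]>6)&(P[...,2]<20)&(hsv[...,1]>100);r=cv2.minAreaRect(P[b][:,:2].astype(np.float32));print(n,'board',r)
    m&=(P[...,2]>45)&(P[...,2]<150)
    print(np.unique(hsv[m][:,0],return_counts=True))
    m&=(hsv[...,0]>=(14 if n=='top' else 14));q=P[m]
    def res(p):
        u=np.array([np.cos(p[2]),np.sin(p[2]),1])/2**.5
        w=q-[p[0],p[1],30];return np.linalg.norm(w-np.outer(w@u,u),axis=1)-7
    r=least_squares(res,[510,245,2.85],loss='soft_l1',f_scale=1.5)
    print('rod',m.sum(),r.x.round(3),np.median(abs(r.fun)),np.median(r.fun),q[:,2].max())
    # centerline by view-plane: line fit of pixels and midpoint at several heights
    for zz in range(60,135,15):
        s=q[abs(q[:,2]-zz)<5];print(zz,len(s),np.median(s,0).round(1))
E
```

```text
top board ((466.906982421875, 272.2717590332031), (67.51252746582031, 131.78111267089844), 89.76036071777344)
(array([ 3,  5,  6,  7,  8,  9, 10, 11, 12, 13, 14, 15, 16, 17, 18, 19]), array([ 2,  2,  3,  1, 13, 28, 67, 87, 54, 44, 75, 88, 71, 17,  3,  2]))
rod 256 [518.364 254.252   2.94 ] 1.0925916236786501 -0.15833661506375574 141.75458690961273
60 30 [495.2 256.3  60.4]
75 24 [481.2 259.1  74.9]
90 26 [466.6 262.8  89.5]
105 22 [452.4 266.1 104.5]
120 23 [437.4 267.2 119.9]
scene board ((480.85986328125, 299.2364196777344), (118.42755889892578, 197.35238647460938), 17.476606369018555)
(array([ 8,  9, 11, 12, 13, 14, 15, 16, 17, 18, 19, 20, 21, 25, 26]), array([ 1,  1,  1, 25, 56, 63, 24, 32, 57, 16,  5,  1,  2,  1,  1]))
rod 202 [510.165 241.834   2.81 ] 2.465085066862886 1.5287207230762663 137.11548495394186
60 24 [485.8 252.1  60.4]
75 36 [457.1 257.1  75.6]
90 18 [459.8 257.9  90.8]
105 16 [445.5 261.7 104.4]
120 22 [430.2 264.  121. ]
```

arm_command:
  deltas:
    - {"dx":0.05,"dy":-0.08,"dz":-0.02,"yaw":4,"jaw":0.6}
    - {"dx":0.1,"dy":-0.16,"dz":-0.03,"yaw":8,"jaw":0.6}
    - {"dx":0.15,"dy":-0.24,"dz":-0.03,"yaw":9.6,"jaw":0.6}
    - {"dx":0.206,"dy":-0.336,"dz":-0.03,"yaw":9.6,"jaw":0.6}
    - {"dx":0.206,"dy":-0.336,"dz":-0.03,"yaw":9.6,"jaw":0.6}
    - {"dx":0.206,"dy":-0.336,"dz":-0.03,"yaw":9.6,"jaw":0.6}
    - {"dx":0.206,"dy":-0.336,"dz":-0.03,"yaw":9.6,"jaw":0.6}
    - {"dx":0.206,"dy":-0.336,"dz":-0.03,"yaw":9.6,"jaw":0.6}
    - {"dx":0.206,"dy":-0.336,"dz":-0.03,"yaw":9.6,"jaw":0.6}
    - {"dx":0.206,"dy":-0.336,"dz":-0.03,"yaw":9.6,"jaw":0.6}
    - {"dx":0.206,"dy":-0.336,"dz":-0.03,"yaw":9.6,"jaw":0.6}
    - {"dx":0.206,"dy":-0.336,"dz":-0.03,"yaw":9.6,"jaw":0.6}

```text
clock: 1.3
eef_pos: [439.3, 272.0, 201.2]
tool_rot: [3.141, -0.001, 2.943]
force: [0.3, -0.2, 0.1]
width: 51.1
gripper_force: 0.0
```

arm_command:
  deltas:
    - {"dz":-0.04,"jaw":0.6}
    - {"dz":-0.08,"jaw":0.6}
    - {"dz":-0.1,"jaw":0.6}
    - {"dz":-0.111,"jaw":0.6}
    - {"dz":-0.111,"jaw":0.6}
    - {"dz":-0.111,"jaw":0.6}

```text
invalid input at $.deltas[0]: expected keys dx, dy, dz, yaw, jaw
```

```bash
python3 - <<'E'
from h import *
s=read_state();print(s['force'],s['eef_pos'])
o=[]
for n,(x,y,w,h) in (('top',(90,210,90,90)),('scene',(130,130,90,90))):
    im,d=snap(n,n+'1'); o.append(cv2.resize(im[y:y+h,x:x+w],(400,400),interpolation=cv2.INTER_CUBIC))
cv2.imwrite('pics/c2.png',cv2.convertScaleAbs(np.hstack(o),alpha=1.5)[:,:,::-1])
E
```

```text
[ 0.33129363 -0.23771808  0.08258428] [439.31814556 272.00366691 201.23414505]
```

View pics/c2.png

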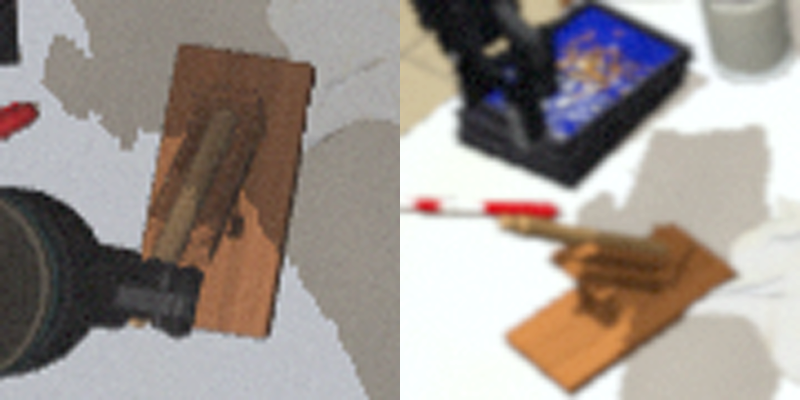

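The move was refused because every row needs all the keys. The pictures show the gripper still above the rod's free end, around top-crop (160,300), with the rod untouched. I'll resend the descent with full rows.

arm_command:
  deltas:
    - {"dx":0,"dy":0,"dz":-0.04,"yaw":0,"jaw":0.6}
    - {"dx":0,"dy":0,"dz":-0.08,"yaw":0,"jaw":0.6}
    - {"dx":0,"dy":0,"dz":-0.1,"yaw":0,"jaw":0.6}
    - {"dx":0,"dy":0,"dz":-0.111,"yaw":0,"jaw":0.6}
    - {"dx":0,"dy":0,"dz":-0.111,"yaw":0,"jaw":0.6}
    - {"dx":0,"dy":0,"dz":-0.111,"yaw":0,"jaw":0.6}

```text
clock: 2.0
eef_pos: [440.7, 271.0, 91.0]
tool_rot: [3.141, 0.001, 2.941]
force: [-0.5, 0.2, 0.1]
width: 51.1
gripper_force: 0.0
```

```bash
python3 - <<'E'
from h import *
o=[]
for n,(x,y,w,h) in (('top',(90,210,90,90)),('scene',(130,130,90,90))):
    im,d=snap(n,n+'2'); o.append(cv2.resize(im[y:y+h,x:x+w],(400,400),interpolation=cv2.INTER_CUBIC))
cv2.imwrite('pics/c3.png',cv2.convertScaleAbs(np.hstack(o),alpha=1.5)[:,:,::-1])
E
```

```text
(no output)
```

View pics/c3.png

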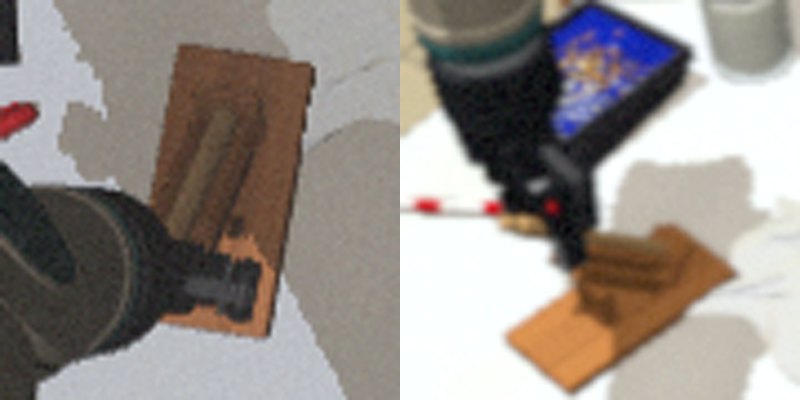

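The fingers straddle the rod's free part, with the bead showing just beyond them at scene-crop (520,222). Closing now.

arm_command:
  deltas:
    - {"dx":0,"dy":0,"dz":0,"yaw":0,"jaw":0.3}
    - {"dx":0,"dy":0,"dz":0,"yaw":0,"jaw":0.1}
    - {"dx":0,"dy":0,"dz":0,"yaw":0,"jaw":0.1}
    - {"dx":0,"dy":0,"dz":0,"yaw":0,"jaw":0.1}
    - {"dx":0,"dy":0,"dz":0,"yaw":0,"jaw":0.1}
    - {"dx":0,"dy":0,"dz":0,"yaw":0,"jaw":0.1}
    - {"dx":0,"dy":0,"dz":0,"yaw":0,"jaw":0.1}

```text
clock: 2.8
eef_pos: [440.4, 270.3, 90.7]
tool_rot: [3.141, 0.0, 2.94]
force: [-1.8, -0.2, 6.8]
width: 12.5
gripper_force: 58.6
```

arm_command:
  deltas:
    - {"dx":-0.002,"dy":0,"dz":0.005,"yaw":0,"jaw":0.1}
    - {"dx":-0.004,"dy":0,"dz":0.015,"yaw":0,"jaw":0.1}
    - {"dx":-0.004,"dy":0,"dz":0.03,"yaw":0,"jaw":0.1}
    - {"dx":-0.004,"dy":0,"dz":0.06,"yaw":0,"jaw":0.1}
    - {"dx":-0.004,"dy":0,"dz":0.09,"yaw":0,"jaw":0.1}
    - {"dx":-0.004,"dy":0,"dz":0.09,"yaw":0,"jaw":0.1}
    - {"dx":-0.004,"dy":0,"dz":0.09,"yaw":0,"jaw":0.1}

```text
clock: 3.5
eef_pos: [436.4, 270.6, 181.2]
tool_rot: [3.14, 0.001, 2.941]
force: [-0.5, -0.8, -1.0]
width: 12.3
gripper_force: 58.6
```

```bash
python3 - <<'E'
from h import *
o=[]
for n,(x,y,w,h) in (('top',(80,200,90,90)),('scene',(130,110,90,90))):
    im,d=snap(n,n+'3'); o.append(cv2.resize(im[y:y+h,x:x+w],(400,400),interpolation=cv2.INTER_CUBIC))
cv2.imwrite('pics/c4.png',cv2.convertScaleAbs(np.hstack(o),alpha=1.5)[:,:,::-1])
E
```

```text
(no output)
```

View pics/c4.png

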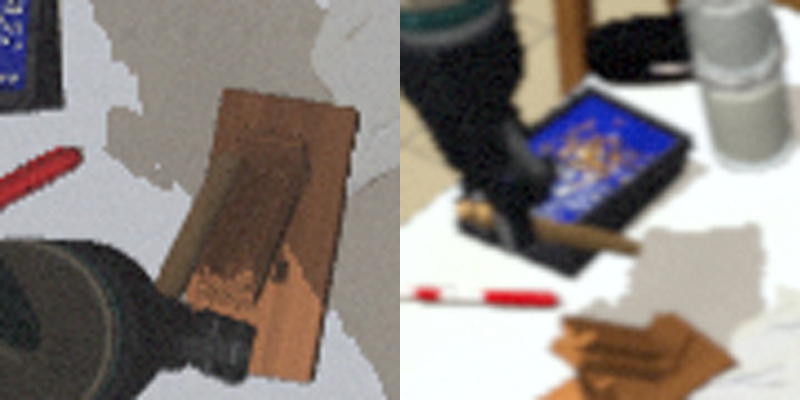

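arm_command:
  deltas:
    - {"dx":-0.002,"dy":-0.04,"dz":0,"yaw":0,"jaw":0.1}
    - {"dx":-0.004,"dy":-0.09,"dz":0,"yaw":-1,"jaw":0.1}
    - {"dx":-0.006,"dy":-0.14,"dz":0,"yaw":-2,"jaw":0.1}
    - {"dx":-0.008,"dy":-0.19,"dz":0,"yaw":-2.6,"jaw":0.1}
    - {"dx":-0.01,"dy":-0.24,"dz":0,"yaw":-2.6,"jaw":0.1}
    - {"dx":-0.012,"dy":-0.29,"dz":0,"yaw":-2.6,"jaw":0.1}
    - {"dx":-0.013,"dy":-0.34,"dz":0,"yaw":-2.6,"jaw":0.1}
    - {"dx":-0.013,"dy":-0.371,"dz":0,"yaw":-2.6,"jaw":0.1}
    - {"dx":-0.013,"dy":-0.371,"dz":0,"yaw":-2.6,"jaw":0.1}
    - {"dx":-0.013,"dy":-0.371,"dz":-0.03,"yaw":-2.6,"jaw":0.1}
    - {"dx":-0.013,"dy":-0.371,"dz":-0.06,"yaw":-2.6,"jaw":0.1}
    - {"dx":-0.013,"dy":-0.371,"dz":-0.08,"yaw":-2.6,"jaw":0.1}
    - {"dx":-0.013,"dy":-0.371,"dz":-0.08,"yaw":-2.6,"jaw":0.1}
    - {"dx":-0.013,"dy":-0.371,"dz":-0.08,"yaw":-2.6,"jaw":0.1}

```text
clock: 5.0
eef_pos: [422.8, -99.8, 100.0]
tool_rot: [3.141, -0.002, 2.896]
force: [0.2, -0.5, 0.4]
width: 12.6
gripper_force: 58.6
```

```bash
cat > rod.py <<'E'
from h import *
import sys
# rod points: brownish pixels near the gripper, in the rod's vertical plane, below grasp
t=sys.argv[1]
s=read_state();T=s['eef_pos'];yaw=s['tool_rot'][2]; e=-np.array([np.cos(yaw),np.sin(yaw)]); f=np.array([-e[1],e[0]])
for n in ('top','scene'):
    im,d=snap(n,n+t);P=cloud(n,d);hsv=cv2.cvtColor(im,cv2.COLOR_RGB2HSV)
    w=P[...,:2]-T[:2];a=w@e;b=w@f
    m=(abs(b)<20)&(a>-40)&(a<100)&(P[...,2]>4)&(P[...,2]<T[2]+70)&(hsv[...,1]>45)&(hsv[...,0]>7)&(hsv[...,0]<22)&~((P[...,2]<17)&(a>90))
    print(n,m.sum())
    for z in range(5,int(T[2])+70,10):
        k=m&(abs(P[...,2]-z)<5)
        if k.sum()>3: print(z,k.sum(),'a %.1f..%.1f b %.1f'%(a[k].min(),a[k].max(),np.median(b[k])))
E
python3 rod.py 4
```

```text
top 90
15 6 a 97.1..99.9 b 2.5
45 9 a 69.9..81.2 b 3.4
55 24 a 63.0..80.5 b -0.7
65 25 a 53.2..70.9 b 1.1
75 22 a 46.5..59.3 b -0.2
85 4 a 45.9..49.6 b 1.0
scene 117
45 9 a 65.3..81.9 b -7.0
55 15 a 55.2..76.9 b -5.7
65 17 a 50.5..67.5 b -5.1
75 13 a 38.5..53.8 b -6.8
85 12 a 30.6..48.9 b -5.8
95 6 a 22.6..35.3 b -7.5
135 19 a -20.9..-6.0 b -5.3
145 21 a -28.8..-10.7 b -3.5
```

arm_command:
  deltas:
    - {"dx":0,"dy":0,"dz":-0.02,"yaw":0,"jaw":0.1}
    - {"dx":0,"dy":0,"dz":-0.03,"yaw":0,"jaw":0.1}
    - {"dx":0,"dy":0,"dz":-0.034,"yaw":0,"jaw":0.1}
    - {"dx":0,"dy":0,"dz":-0.034,"yaw":0,"jaw":0.1}
    - {"dx":0,"dy":0,"dz":-0.034,"yaw":0,"jaw":0.1}

```text
clock: 5.6
eef_pos: [423.6, -100.7, 66.7]
tool_rot: [3.142, 0.001, 2.895]
force: [-0.5, -0.4, 0.4]
width: 12.5
gripper_force: 58.6
```

arm_command:
  deltas:
    - {"dx":0.003,"dy":-0.001,"dz":0,"yaw":0,"jaw":0.1}
    - {"dx":0.006,"dy":-0.0015,"dz":0,"yaw":0,"jaw":0.1}
    - {"dx":0.009,"dy":-0.002,"dz":0,"yaw":0,"jaw":0.1}
    - {"dx":0.011,"dy":-0.0027,"dz":0,"yaw":0,"jaw":0.1}
    - {"dx":0.013,"dy":-0.0032,"dz":0,"yaw":0,"jaw":0.1}
    - {"dx":0.013,"dy":-0.0032,"dz":0,"yaw":0,"jaw":0.1}
    - {"dx":0.013,"dy":-0.0032,"dz":0,"yaw":0,"jaw":0.1}

```text
clock: 6.3
eef_pos: [435.7, -103.8, 66.2]
tool_rot: [-3.142, -0.001, 2.895]
force: [-1.4, -0.2, 0.8]
width: 12.6
gripper_force: 58.8
```

arm_command:
  deltas:
    - {"dx":0.002,"dy":-0.0005,"dz":0.001,"yaw":0,"jaw":0.1}
    - {"dx":0.004,"dy":-0.001,"dz":0.003,"yaw":0,"jaw":0.1}
    - {"dx":0.006,"dy":-0.0015,"dz":0.004,"yaw":0,"jaw":0.1}
    - {"dx":0.008,"dy":-0.002,"dz":0.006,"yaw":0,"jaw":0.1}
    - {"dx":0.0095,"dy":-0.0024,"dz":0.007,"yaw":0,"jaw":0.1}
    - {"dx":0.0095,"dy":-0.0024,"dz":0.007,"yaw":0,"jaw":0.1}
    - {"dx":0.0095,"dy":-0.0024,"dz":0.007,"yaw":0,"jaw":0.1}

```text
clock: 7.0
eef_pos: [442.0, -105.6, 72.7]
tool_rot: [-3.141, -0.008, 2.895]
force: [-6.5, 2.0, -1.4]
width: 12.4
gripper_force: 59.4
```

```bash
python3 rod.py 5; python3 - <<'E'
from h import *
o=[]
for n,(x,y,w,h) in (('top',(230,200,90,90)),('scene',(200,160,90,90))):
    im=np.load(f'pics/{n}5.npz')['im']; o.append(cv2.resize(im[y:y+h,x:x+w],(400,400),interpolation=cv2.INTER_CUBIC))
cv2.imwrite('pics/c5.png',cv2.convertScaleAbs(np.hstack(o),alpha=1.5)[:,:,::-1])
E
```

```text
top 155
5 7 a 73.8..84.3 b 12.9
15 121 a 61.2..98.3 b -1.5
25 19 a 60.2..95.5 b 1.8
35 8 a 58.0..62.4 b 1.5
scene 175
5 16 a 63.4..86.1 b 1.1
15 61 a 56.8..89.9 b -2.5
25 11 a 54.2..68.3 b -6.4
35 15 a 38.3..60.0 b -6.3
45 11 a 32.3..51.4 b -6.3
55 12 a 22.8..41.1 b -7.0
95 4 a -16.5..-1.9 b -4.7
105 14 a -22.0..-0.1 b -5.8
115 25 a -28.9..-10.2 b -3.0
```

View pics/c5.png

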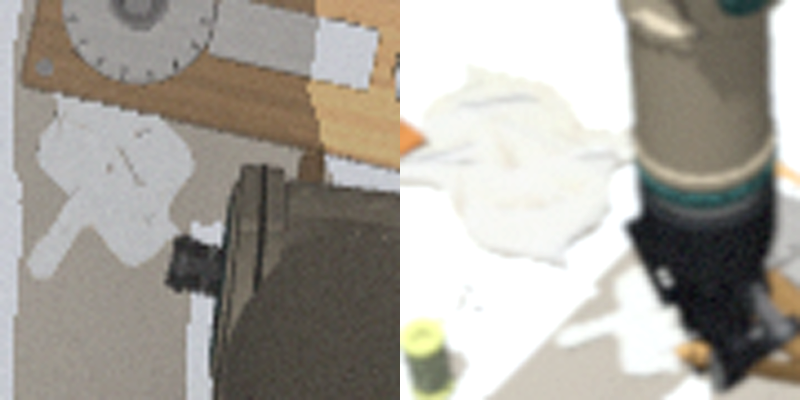

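arm_command:
  deltas:
    - {"dx":0.003,"dy":-0.0007,"dz":0.002,"yaw":0,"jaw":0.1}
    - {"dx":0.006,"dy":-0.0015,"dz":0.004,"yaw":0,"jaw":0.1}
    - {"dx":0.009,"dy":-0.0022,"dz":0.006,"yaw":0,"jaw":0.1}
    - {"dx":0.012,"dy":-0.003,"dz":0.008,"yaw":0,"jaw":0.1}
    - {"dx":0.012,"dy":-0.003,"dz":0.008,"yaw":0,"jaw":0.1}

```text
clock: 7.6
eef_pos: [453.2, -108.4, 80.9]
tool_rot: [-3.141, -0.01, 2.895]
force: [-8.3, 1.1, 2.9]
width: 12.5
gripper_force: 59.6
```

```bash
python3 rod.py 6|sed -n '/scene/,$p'
```

```text
scene 219
5 16 a 55.6..83.5 b -2.3
15 105 a 49.7..91.7 b -3.3
25 11 a 44.0..57.7 b -7.2
35 10 a 34.6..49.3 b -5.6
45 12 a 24.7..42.1 b -7.1
55 12 a 18.0..37.4 b -7.1
65 7 a 16.2..30.2 b -7.2
115 14 a -21.3..-4.3 b -5.3
125 21 a -26.7..-10.6 b -4.4
135 5 a -24.5..12.1 b -2.2
```

arm_command:
  deltas:
    - {"dx":0.004,"dy":-0.001,"dz":0.002,"yaw":0,"jaw":0.1}
    - {"dx":0.008,"dy":-0.002,"dz":0.004,"yaw":0,"jaw":0.1}
    - {"dx":0.012,"dy":-0.003,"dz":0.006,"yaw":0,"jaw":0.1}
    - {"dx":0.016,"dy":-0.004,"dz":0.008,"yaw":0,"jaw":0.1}
    - {"dx":0.02,"dy":-0.005,"dz":0.009,"yaw":0,"jaw":0.1}
    - {"dx":0.025,"dy":-0.0062,"dz":0.011,"yaw":0,"jaw":0.1}
    - {"dx":0.025,"dy":-0.0062,"dz":0.011,"yaw":0,"jaw":0.1}

```text
clock: 8.4
eef_pos: [479.8, -114.9, 92.1]
tool_rot: [-3.141, -0.007, 2.895]
force: [-6.5, 1.9, 1.5]
width: 12.3
gripper_force: 58.3
```

```bash
python3 rod.py 7|sed -n '/scene/,$p'
```

```text
scene 276
5 12 a 36.3..70.8 b -3.4
15 145 a 22.5..76.8 b -3.0
25 10 a 17.5..31.9 b -6.3
35 8 a 13.4..29.1 b -6.2
45 12 a 10.5..25.0 b -5.8
55 8 a 6.3..18.7 b -5.8
65 8 a 3.2..14.1 b -7.5
75 7 a -1.4..12.4 b -7.1
95 5 a -8.3..-1.9 b -14.2
105 8 a -13.3..4.5 b -1.8
115 4 a -14.1..-10.9 b -6.2
125 13 a -21.2..0.7 b -5.6
135 22 a -22.0..-5.4 b -4.4
145 14 a -23.3..-11.8 b -2.2
```

arm_command:
  deltas:
    - {"dx":0.005,"dy":-0.0012,"dz":0.001,"yaw":0,"jaw":0.1}
    - {"dx":0.01,"dy":-0.0025,"dz":0.002,"yaw":0,"jaw":0.1}
    - {"dx":0.015,"dy":-0.0037,"dz":0.003,"yaw":0,"jaw":0.1}
    - {"dx":0.02,"dy":-0.005,"dz":0.004,"yaw":0,"jaw":0.1}
    - {"dx":0.025,"dy":-0.0062,"dz":0.005,"yaw":0,"jaw":0.1}
    - {"dx":0.03,"dy":-0.0075,"dz":0.005,"yaw":0,"jaw":0.1}
    - {"dx":0.035,"dy":-0.0087,"dz":0.005,"yaw":0,"jaw":0.1}
    - {"dx":0.035,"dy":-0.0087,"dz":0.005,"yaw":0,"jaw":0.1}

```text
clock: 9.3
eef_pos: [517.7, -124.5, 97.2]
tool_rot: [-3.141, -0.001, 2.895]
force: [-4.1, 0.9, 1.2]
width: 11.7
gripper_force: 56.5
```

```bash
python3 rod.py 8|sed -n '/scene/,$p'
```

```text
scene 394
5 17 a -2.6..88.7 b -5.6
15 193 a -15.5..89.5 b -3.4
25 9 a -16.9..-10.2 b -5.9
35 12 a -15.8..-8.8 b -6.1
45 9 a -17.1..-8.4 b -6.0
55 13 a -16.6..-9.7 b -5.3
65 9 a -18.3..-8.5 b -6.1
75 12 a -18.4..-6.5 b -5.1
85 12 a -17.3..-7.9 b -6.2
95 8 a -18.6..-12.0 b -5.0
105 13 a -19.6..-11.4 b -6.4
115 13 a -19.0..-6.7 b -2.6
125 17 a -19.3..-7.1 b -5.7
135 11 a -19.7..-11.2 b -5.2
145 23 a -19.4..14.1 b -5.5
155 19 a -19.3..8.7 b -3.5
165 4 a -18.0..8.4 b -11.0
```

arm_command:
  deltas:
    - {"dx":-0.003,"dy":0.001,"dz":0.004,"yaw":0,"jaw":0.1}
    - {"dx":-0.003,"dy":0.001,"dz":0.02,"yaw":0,"jaw":0.1}
    - {"dx":-0.003,"dy":0.001,"dz":0.05,"yaw":0,"jaw":0.1}
    - {"dx":-0.003,"dy":0.001,"dz":0.09,"yaw":0,"jaw":0.1}
    - {"dx":0.02,"dy":0.025,"dz":0.09,"yaw":0,"jaw":0.1}
    - {"dx":0.04,"dy":0.045,"dz":0.09,"yaw":0,"jaw":0.1}
    - {"dx":0.06,"dy":0.065,"dz":0.09,"yaw":0,"jaw":0.1}
    - {"dx":0.08,"dy":0.085,"dz":0.09,"yaw":0,"jaw":0.1}
    - {"dx":0.085,"dy":0.091,"dz":0.09,"yaw":0,"jaw":0.1}
    - {"dx":0.085,"dy":0.091,"dz":0.09,"yaw":0,"jaw":0.1}
    - {"dx":0.085,"dy":0.091,"dz":0.09,"yaw":0,"jaw":0.1}

```text
clock: 10.5
eef_pos: [602.5, -34.5, 187.5]
tool_rot: [-3.141, 0.001, 2.894]
force: [0.2, -0.4, -1.0]
width: 11.4
gripper_force: 57.2
```

```bash
cat > rod2.py <<'E'
from h import *
from scipy.optimize import least_squares
import sys
t=sys.argv[1]; s=read_state();T=s['eef_pos'];print(T,s['force'])
for n in ('scene','top'):
    im,d=snap(n,n+t);P=cloud(n,d);hsv=cv2.cvtColor(im,cv2.COLOR_RGB2HSV)
    m=(np.linalg.norm(P[...,:2]-T[:2],axis=-1)<40)&(P[...,2]>70)&(P[...,2]<T[2]+65)&(hsv[...,1]>45)&(hsv[...,0]>7)&(hsv[...,0]<22)
    q=P[m];print(n,len(q),q[:,2].min() if len(q) else '')
    if len(q)<30: continue
    def res(p):
        u=np.array([p[2],p[3],1]);u/=np.linalg.norm(u);w=q-[p[0],p[1],80];return np.linalg.norm(w-np.outer(w@u,u),axis=1)-7
    r=least_squares(res,[T[0]-5,T[1]+3,0,0],loss='soft_l1',f_scale=1.5);print('axis xy at z80, slopes',r.x.round(3),np.median(abs(r.fun)))
E
python3 rod2.py 9; python3 - <<'E'
from h import *
im=np.load('pics/scene9.npz')['im'];x,y=215,120
cv2.imwrite('pics/c6.png',cv2.convertScaleAbs(cv2.resize(im[y:y+110,x:x+110],(600,600),interpolation=cv2.INTER_CUBIC),alpha=1.3)[:,:,::-1])
E
```

```text
[602.52097051 -34.48006427 187.51857718] [ 0.24489912 -0.39526941 -1.01222391]
scene 169 96.35800050973967
axis xy at z80, slopes [ 5.97184e+02 -3.42230e+01 -4.20000e-02  1.20000e-02] 1.0296894624632618
top 0
```

View pics/c6.png

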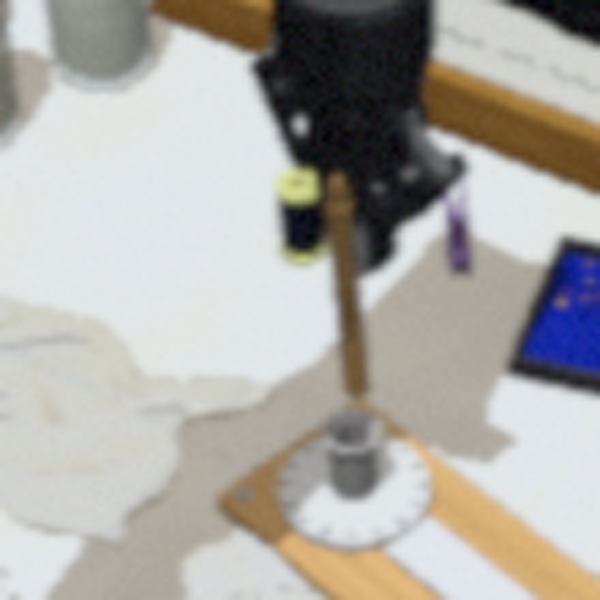

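The rod hangs nearly vertical, tilted about 2.5°, with its foot at scene-crop (357,392) just above the cup mouth at about (353,428). I'll check the alignment by casting both pixels in this one view.

```bash
python3 - <<'E'
from h import *
c=camera_params('scene');K=np.array(c['camera_matrix']);E=np.array(c['extrinsics'])
def cast(u,v,z):
    r=E[:3,:3]@np.linalg.solve(K,[u,v,1]);return (E[:3,3]+r*(z-E[2,3])/r[2])
z9=np.load('pics/scene9.npz');P=cloud('scene',z9['d']);hsv=cv2.cvtColor(z9['im'],cv2.COLOR_RGB2HSV)
m=(np.linalg.norm(P[...,:2]-[602,-34],axis=-1)<40)&(P[...,2]>75)&(P[...,2]<150)&(hsv[...,1]>45)&(hsv[...,0]>7)&(hsv[...,0]<22)
for v in range(178,198):
    u=np.flatnonzero(m[v]); 
    if len(u): print(v,u.min(),u.max(),P[v,u,2].mean().round(1))
# rod axis pixel line
vv,uu=np.nonzero(m);rows=[v for v in np.unique(vv) if (vv==v).sum()>=4][:-2]
k=np.polyfit(rows,[(uu[vv==v].min()+uu[vv==v].max())/2 for v in rows],1);print('axis u(v)',k)
# cup rim: points z 62..70 near cup
r=(np.linalg.norm(P[...,:2]-[595,-31],axis=-1)<22)&(P[...,2]>62)&(P[...,2]<72)&~m
vv,uu=np.nonzero(r);print('rim u',uu.min(),uu.max(),'v',vv.min(),vv.max());print(cast((uu.min()+uu.max())/2,(vv.min()+vv.max())/2,67))
pr=lambda X:(lambda p:K@p/p[2])(E[:3,:3].T@(np.array(X)-E[:3,3]))[:2]
for X in ((595,-30.6,67),(597,-34,92),(593.3,-32.2,92),(595,-30.6,92)):print(X,pr(X).round(1))
for z in (88,90,92):print(z,cast(np.polyval(k,191),191,z))
E
```

```text
180 278 281 148.5
181 278 281 144.9
182 278 281 140.6
183 278 281 138.2
184 278 281 134.3
185 278 281 130.2
186 278 281 123.6
187 278 281 119.2
188 278 281 115.6
189 278 281 113.2
190 278 282 107.5
191 278 281 103.4
192 279 281 99.5
axis u(v) [2.67113428e-16 2.79500000e+02]
rim u 274 285 v 195 202
[594.46421164 -31.89438347  67.        ]
(595, -30.6, 67) [279.2 198.2]
(597, -34, 92) [280.4 192.3]
(593.3, -32.2, 92) [279.1 192.8]
(595, -30.6, 92) [279.  192.2]
88 [602.955681   -26.94011606  88.        ]
90 [601.37496242 -28.04120942  90.        ]
92 [599.79424384 -29.14230278  92.        ]
```

arm_command:
  deltas:
    - {"dx":0.001,"dy":0.0017,"dz":-0.005,"yaw":0,"jaw":0.1}
    - {"dx":0.001,"dy":0.0017,"dz":-0.012,"yaw":0,"jaw":0.1}
    - {"dx":0.001,"dy":0.0017,"dz":-0.018,"yaw":0,"jaw":0.1}
    - {"dx":0.001,"dy":0.0017,"dz":-0.024,"yaw":0,"jaw":0.1}
    - {"dx":0.001,"dy":0.0017,"dz":-0.03,"yaw":0,"jaw":0.1}
    - {"dx":0.001,"dy":0.0017,"dz":-0.035,"yaw":0,"jaw":0.1}
    - {"dx":0.001,"dy":0.0017,"dz":-0.035,"yaw":0,"jaw":0.1}

```text
clock: 11.3
eef_pos: [603.2, -31.5, 151.3]
tool_rot: [-3.141, -0.002, 2.895]
force: [0.0, -0.1, -0.2]
width: 11.4
gripper_force: 57.2
```

```bash
python3 rod2.py 10
```

```text
[603.22339191 -31.46222361 151.34658444] [ 0.03964077 -0.11783804 -0.16110819]
scene 165 70.1828353749072
axis xy at z80, slopes [ 5.85119e+02 -3.62230e+01 -3.60000e-02  1.40000e-02] 1.6631270075006501
top 0
```

arm_command:
  deltas:
    - {"dx":0,"dy":0,"dz":-0.005,"yaw":0,"jaw":0.1}
    - {"dx":0,"dy":0,"dz":-0.01,"yaw":0,"jaw":0.1}
    - {"dx":0,"dy":0,"dz":-0.015,"yaw":0,"jaw":0.1}
    - {"dx":0,"dy":0,"dz":-0.02,"yaw":0,"jaw":0.1}
    - {"dx":0,"dy":0,"dz":-0.023,"yaw":0,"jaw":0.1}
    - {"dx":0,"dy":0,"dz":-0.023,"yaw":0,"jaw":0.1}

```text
clock: 12.0
eef_pos: [603.3, -31.5, 128.5]
tool_rot: [-3.141, -0.001, 2.895]
force: [-1.4, 0.8, -1.1]
width: 11.6
gripper_force: 57.3
```

arm_command:
  deltas:
    - {"dx":0,"dy":0,"dz":0,"yaw":0,"jaw":0.2}
    - {"dx":0,"dy":0,"dz":0,"yaw":0,"jaw":0.3}
    - {"dx":0,"dy":0,"dz":0,"yaw":0,"jaw":0.5}
    - {"dx":0,"dy":0,"dz":0,"yaw":0,"jaw":0.5}
    - {"dx":0,"dy":0,"dz":0,"yaw":0,"jaw":0.5}
    - {"dx":0,"dy":0,"dz":0,"yaw":0,"jaw":0.5}
    - {"dx":0,"dy":0,"dz":0.02,"yaw":0,"jaw":0.5}
    - {"dx":0,"dy":0,"dz":0.05,"yaw":0,"jaw":0.5}
    - {"dx":0,"dy":0,"dz":0.1,"yaw":0,"jaw":0.5}
    - {"dx":0,"dy":0,"dz":0.1,"yaw":0,"jaw":0.5}

```text
clock: 13.0
eef_pos: [608.2, -31.7, 235.9]
tool_rot: [3.139, 0.012, 2.895]
force: [0.6, 0.6, 0.1]
width: 42.8
gripper_force: 0.0
```

```bash
python3 rod2.py 11; python3 - <<'E'
from h import *
o=[]
for n,(x,y) in (('top',(210,140)),('scene',(225,120))):
    im=np.load(f'pics/{n}11.npz')['im']
    o.append(cv2.resize(im[y:y+110,x:x+110],(400,400),interpolation=cv2.INTER_CUBIC))
cv2.imwrite('pics/c7.png',cv2.convertScaleAbs(np.hstack(o),alpha=1.3)[:,:,::-1])
E
```

```text
[608.18123655 -31.68212225 235.89811994] [0.57255274 0.6342537  0.08581286]
scene 118 70.43159467687701
axis xy at z80, slopes [ 5.94535e+02 -3.10650e+01  5.30000e-02 -3.00000e-03] 1.0416495086263593
top 0
```

View pics/c7.png

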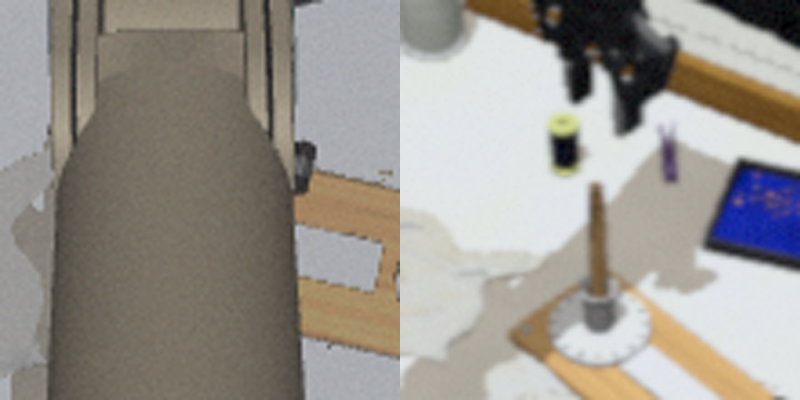

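arm_command:
  deltas:
    - {"dx":0,"dy":0,"dz":0,"yaw":0,"jaw":0.5}
    - {"dx":-0.01,"dy":-0.04,"dz":0,"yaw":0,"jaw":0.5}
    - {"dx":-0.025,"dy":-0.085,"dz":0,"yaw":0,"jaw":0.5}
    - {"dx":-0.04,"dy":-0.13,"dz":0,"yaw":0,"jaw":0.5}
    - {"dx":-0.053,"dy":-0.174,"dz":0,"yaw":0.2,"jaw":0.5}
    - {"dx":-0.053,"dy":-0.174,"dz":0,"yaw":0.2,"jaw":0.5}
    - {"dx":-0.053,"dy":-0.174,"dz":-0.03,"yaw":0.2,"jaw":0.5}
    - {"dx":-0.053,"dy":-0.174,"dz":-0.07,"yaw":0.2,"jaw":0.5}
    - {"dx":-0.053,"dy":-0.174,"dz":-0.1,"yaw":0.2,"jaw":0.5}
    - {"dx":-0.053,"dy":-0.174,"dz":-0.1,"yaw":0.2,"jaw":0.5}
    - {"dx":-0.053,"dy":-0.174,"dz":-0.1,"yaw":0.2,"jaw":0.5}

```text
clock: 14.2
eef_pos: [550.3, -205.1, 128.6]
tool_rot: [3.141, -0.002, 2.899]
force: [0.2, -0.4, 1.2]
width: 42.7
gripper_force: 0.0
```

```bash
python3 - <<'E'
from h import *
im,d=snap('scene','scene12');P=cloud('scene',d);hsv=cv2.cvtColor(im,cv2.COLOR_RGB2HSV)
m=(np.linalg.norm(P[...,:2]-[595,-31],axis=-1)<30)&(P[...,2]>75)&(hsv[...,1]>40)
print('rod top z',np.sort(P[m][:,2])[-4:],m.sum())
im,d=snap('top','top12');P=cloud('top',d)
m=(np.linalg.norm(P[...,:2]-[595,-31],axis=-1)<30)&(P[...,2]>150);print('top',P[m].mean(0),P[m][:,2].max() if m.any() else '')
print(read_state()['eef_pos'],read_state()['qpos'].round(2))
E
```

```text
rod top z [177.01086776 177.31009026 177.71429981 178.27567914] 98
top [594.71671078 -30.33101762 172.13835406] 183.88159841684342
[ 551.84838877 -205.71750785  130.53464787] [ 0.32  0.67 -0.01  1.79  0.01  0.68  1.63]
```

arm_command:
  deltas:
    - {"dx":0,"dy":0,"dz":-0.03,"yaw":0,"jaw":0.5}
    - {"dx":0,"dy":0,"dz":-0.06,"yaw":0,"jaw":0.5}
    - {"dx":0,"dy":0,"dz":-0.08,"yaw":0,"jaw":0.5}
    - {"dx":0,"dy":0,"dz":-0.09,"yaw":0,"jaw":0.5}
    - {"dx":0,"dy":0,"dz":-0.09,"yaw":0,"jaw":0.5}
    - {"dx":0,"dy":0,"dz":-0.09,"yaw":0,"jaw":0.5}

```text
clock: 14.9
eef_pos: [551.9, -205.9, 40.7]
tool_rot: [-3.141, 0.002, 2.898]
force: [-0.1, -0.5, 0.3]
width: 42.5
gripper_force: 0.0
```

arm_command:
  deltas:
    - {"dx":0,"dy":0,"dz":0,"yaw":0,"jaw":0.3}
    - {"dx":0,"dy":0,"dz":0,"yaw":0,"jaw":0.1}
    - {"dx":0,"dy":0,"dz":0,"yaw":0,"jaw":0.1}
    - {"dx":0,"dy":0,"dz":0,"yaw":0,"jaw":0.1}
    - {"dx":0,"dy":0,"dz":0,"yaw":0,"jaw":0.1}
    - {"dx":0,"dy":0,"dz":0,"yaw":0,"jaw":0.1}

```text
clock: 15.5
eef_pos: [552.0, -204.8, 40.9]
tool_rot: [3.141, 0.002, 2.899]
force: [-0.2, 2.6, 6.1]
width: 14.7
gripper_force: 58.8
```

arm_command:
  deltas:
    - {"dx":0,"dy":0,"dz":0,"yaw":-3,"jaw":0.1}
    - {"dx":0,"dy":0,"dz":0,"yaw":-6,"jaw":0.1}
    - {"dx":0,"dy":0,"dz":0,"yaw":-9,"jaw":0.1}
    - {"dx":0,"dy":0,"dz":0,"yaw":-12,"jaw":0.1}
    - {"dx":0,"dy":0,"dz":0,"yaw":-15,"jaw":0.1}
    - {"dx":0,"dy":0,"dz":0,"yaw":-18,"jaw":0.1}
    - {"dx":0,"dy":0,"dz":0,"yaw":-21,"jaw":0.1}
    - {"dx":0,"dy":0,"dz":0,"yaw":-24,"jaw":0.1}
    - {"dx":0,"dy":0,"dz":0,"yaw":-27,"jaw":0.1}
    - {"dx":0,"dy":0,"dz":0,"yaw":-30,"jaw":0.1}
    - {"dx":0,"dy":0,"dz":0,"yaw":-33,"jaw":0.1}
    - {"dx":0,"dy":0,"dz":0,"yaw":-36,"jaw":0.1}
    - {"dx":0,"dy":0,"dz":0,"yaw":-39,"jaw":0.1}
    - {"dx":0,"dy":0,"dz":0,"yaw":-42,"jaw":0.1}
    - {"dx":0,"dy":0,"dz":0,"yaw":-45,"jaw":0.1}
    - {"dx":0,"dy":0,"dz":0,"yaw":-45,"jaw":0.1}
    - {"dx":0,"dy":0,"dz":0,"yaw":-45,"jaw":0.1}

```text
clock: 17.2
eef_pos: [552.2, -204.6, 40.9]
tool_rot: [3.139, 0.001, 2.114]
force: [-0.2, 2.2, 6.0]
width: 15.0
gripper_force: 59.0
```

```bash
cat > st.py <<'E'
from h import *
import sys
s=read_state();print(s['force'],s['torque'],s['tool_rot'],s['width'])
for n in ('top','scene'):
    im,d=snap(n,n+sys.argv[1]);P=cloud(n,d);hsv=cv2.cvtColor(im,cv2.COLOR_RGB2HSV)
    m=(np.linalg.norm(P[...,:2]-[595,-31],axis=-1)<25)&(P[...,2]>75)&(hsv[...,1]>40);print(n,'rod',m.sum(),P[m].mean(0),P[m][:,2].max())
    k=(np.linalg.norm(P[...,:2]-[551,-205.5],axis=-1)<30)&(P[...,2]>58)&(P[...,2]<68)
    if k.sum()>8: print(n,'bar',k.sum(),cv2.minAreaRect(P[k][:,:2].astype(np.float32)))
E
python3 st.py 13
```

```text
[-0.23900999  2.1846687   6.03396409] [0.38111757 0.15547453 0.05866056] [3.13897207e+00 6.64806624e-04 2.11402647e+00] 15.03009927602905
top rod 54 [592.31465935 -30.55075335 152.4112831 ] 185.23996018957905
scene rod 82 [590.72820439 -33.87098893 125.32510847] 176.31452164897553
scene bar 51 ((546.842529296875, -209.6612091064453), (31.756677627563477, 48.918216705322266), 27.77791404724121)
```

arm_command:
  deltas:
    - {"dx":0,"dy":0,"dz":0,"yaw":-3,"jaw":0.1}
    - {"dx":0,"dy":0,"dz":0,"yaw":-6,"jaw":0.1}
    - {"dx":0,"dy":0,"dz":0,"yaw":-9,"jaw":0.1}
    - {"dx":0,"dy":0,"dz":0,"yaw":-12,"jaw":0.1}
    - {"dx":0,"dy":0,"dz":0,"yaw":-15,"jaw":0.1}
    - {"dx":0,"dy":0,"dz":0,"yaw":-17.5,"jaw":0.1}
    - {"dx":0,"dy":0,"dz":0,"yaw":-20,"jaw":0.1}
    - {"dx":0,"dy":0,"dz":0,"yaw":-22.5,"jaw":0.1}
    - {"dx":0,"dy":0,"dz":0,"yaw":-22.5,"jaw":0.1}
    - {"dx":0,"dy":0,"dz":0,"yaw":-22.5,"jaw":0.1}
    - {"dx":0,"dy":0,"dz":0,"yaw":-22.5,"jaw":0.1}
    - {"dx":0,"dy":0,"dz":0,"yaw":-22.5,"jaw":0.1}

```text
clock: 18.5
eef_pos: [552.2, -204.5, 40.8]
tool_rot: [3.139, -0.001, 1.721]
force: [0.4, 2.9, 6.5]
width: 14.7
gripper_force: 59.0
```

```bash
python3 st.py 14; python3 - <<'E'
from h import *
o=[]
for n,(x,y) in (('top',(260,150)),('scene',(255,170))):
    im=np.load(f'pics/{n}14.npz')['im']
    o.append(cv2.resize(im[y:y+110,x:x+110],(400,400),interpolation=cv2.INTER_CUBIC))
cv2.imwrite('pics/c8.png',cv2.convertScaleAbs(np.hstack(o),alpha=1.3)[:,:,::-1])
E
```

```text
[0.44745802 2.9183766  6.50618005] [ 0.40738167  0.10200185 -0.00568824] [ 3.13872450e+00 -7.58746449e-04  1.72145303e+00] 14.652250665448793
top rod 54 [592.08390199 -30.52894443 150.80245112] 182.30911232826566
scene rod 93 [591.08779645 -34.72426104 122.29871221] 178.08307621257768
scene bar 50 ((549.12744140625, -216.65052795410156), (34.720516204833984, 32.66236114501953), 8.750877380371094)
```

View pics/c8.png

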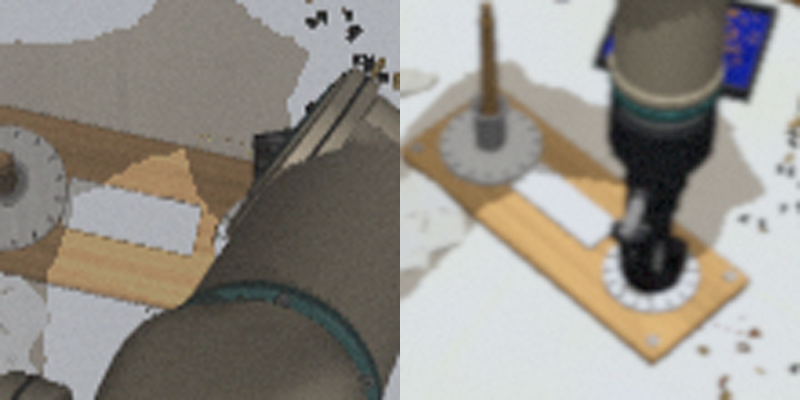

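The rod still stands in the cup (scene-crop (490,60–140)). The fingers hold the bar at (655,245), the tool has turned exactly 1.178 rad, and there is almost no torque about the vertical. Handing in.

```bash
python3 -c "
from cell import *
print(finish_job())"
```

```text
the job is handed in; nothing more can be done
None
```

I handed the job in at about 18.6 s (limit 56 s): the rod stands in the cup, seated on its floor and let go of, and the gripper is holding the knob at the third stop after a measured 1.178 rad clockwise turn; I don't know the judge's result, because the hand-in gave no verdict.

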